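# Tip the muddler out of its tube

### The arm

A 6-joint arm with a two-finger parallel gripper is mounted at the origin on a cart in front of the work surface, level with it; the furniture and walls round the work are solid. World frame = base frame: x ahead of the robot, y to its left, z up, the work surface at z = 0. Lengths are in mm, angles in rad, forces in N, time in s.
With the tool pointing down it reaches from about 425 to 925 mm from the base axis. Payload 12.5 kg.
Tool frame: the origin (TCP) lies at the very end of the fingers, on their centre line; the grasp point (between the pads) lies 19 mm behind it; z points along the fingers, y is the line along which they close (so a half turn about z gives the same grasp; the last joint's range is limited). The gripper opens to 85 mm and grips with 20 to 120 N. Pads are 22 mm wide; open, the fingers measure 114 mm over their backs; the gripper's body (76 mm by 85 mm) begins 54 mm behind the grasp point. The pads swing forward as they close: fully open they stand 13 mm farther back than shut.
Start: joints at [-1.444, 0.491, 1.559, -0, 1.092, -0.106], TCP at [144.211, -608.151, 231.327] pointing down, gripper open.
Joint ranges: [-3.1, 3.1], [-0.84, 2.19], [0.05, 2.79], [-1.13, 4.28], [0.06, 2.93], [-2.69, 2.69]. Speed limits (rad/s): [2.22, 2.22, 2.79, 3.14, 3.14, 3.14].

### API

Orientations are given as a unit quaternion [w, x, y, z].
In Python, from cell import arm gives the robot as it stands.
- The arm moves only by the tool move_arm, never from a script. Its argument "plan" is a list of rows, each a list of 3 entries, a list of its own where there are three numbers: the gripper's target within -1 to 1 (fully open at 1, half-way at 0, shut at -1), then the shift along the world's x, y, z in m, then the turn about the world's z in rad. In form: [[gripper, [dx, dy, dz], twist], ...]. A call has 1 to 12 rows; each row shifts and turns the commanded pose from where the row before left it; what a row does not reach is not made up. A row lasts 1/10 s, in which the tool goes at most 50 mm and 8.59 degrees, less where a joint would pass 70% of its speed; a pose out of reach is approached as far as the arm can. A call is refused whole if a number of a shift passes 0.05 or a number of a turn 0.15, either way. A call with a gripper value outside its range is refused whole. The fingers move at their own pace and stop on an object; "force" is the grip in N (left out, the last holds). Time passes only in rows, so rows that do not move let the fingers close. It gives the time, the measured TCP pose, the force, the opening and the grip force at its end, in the units of the state.
- arm.get_state(): the state, without advancing time (a new reading comes with each control period).
- arm.get_image(name): name is "scene" or "top"; returns a dict with "image" (480x640x3 uint8, red, green, blue), "z_map" (480x640 float32, mm along the optical axis (not along the pixel's ray), 0 where there is no reading), "camera_matrix" (3x3 intrinsics, pixels), "T" (4x4, takes a point from camera to world coordinates). Camera axes: x right, y down, z forward; pixel columns grow to the right and rows downward; lengths in mm; the calibration is good to about 2 mm. A picture is of the moment at which its call begins.
- arm.hand_in(): hands the job in; it is judged then, once.
Trained networks look in a picture, given as the dict that the camera call returned (one of the last four; its "shot" number tells which), for a name from the list of things; names that differ only in an ending like _2 or _b are one class to them, and where a whole thing is asked for, a point or a joint stands for the part that bears it (a point fixed in the world has none). Each returns a list of dicts, best first, with "score" (0 to 1); they miss things now and then, are a little off and sometimes report something else, mostly with a low value. They report only what shows in the picture. A call takes as long as a camera call.
- arm.find_in(picture, target): "rect" ([left, top, width, height] in pixels, round what is visible of it).
- arm.tip_of(picture, target): "pixel" ([row, column] in pixels: a listed point, or the origin of a listed thing).
The state is a dict: "clock": time; "qpos": joint angles; "joint_vel": joint speeds; "effort": joint torques, N m; "tool_pos": TCP position; "tool_rot": TCP orientation; "force": force on the tool from outside, world axes, zero at the start; "wrist_torque": the same for the moment, N m; "finger_gap": finger opening in mm; "grasp_force": force on a finger pad.
Only numpy, scipy, OpenCV 4.12 (cv2) and the standard library are available. Lean on these libraries where they do the work, as an engineer would, in place of code of your own. Each camera call takes 0.05 s, during which the arm holds its last target. There are 200 camera calls.

### The job

The wooden muddler has slid down inside the longer of the two grey square tubes. Pick that tube up and tilt its mouth down low over the worktop until the muddler slides part of the way out, lay the tube flat on the worktop again with the muddler still sticking out of it, then pull the muddler out by its exposed end and lay it lengthways in the middle of the white tray. Do not disturb the shorter tube.

Things in the scene. Friction and masses are not known exactly. Their poses are not given: they have to be found in the camera images.
- long_tube: longer grey square tube, loose, lying flat, 0.12 kg: 170 mm long, 34x34 mm outside, bore 26x26 mm; one end closed (6 mm wall, thicker rib round it). Its mouth starts to the robot's right (-y, within 20 degrees). It lies 12 to 23 cm nearer or farther than the shorter tube. Origin: centre of its underside; x along it towards the open mouth (at x = +85 mm; closed end -85 mm), z up
- short_tube: shorter, empty grey tube of the same make, 110 mm long, 34x34 mm, loose; it must stay where it lies. Origin: centre of its underside; x along it towards its mouth, z up
- muddler: square wooden bar 140x18x18 mm, 0.06 kg, inside the long tube, end 9 to 23 mm in from the mouth, out of reach. Origin: centre; x lengthways, to the mouth. Slides once tilted 15 to 23 degrees, until it meets the worktop: at 30, mouth's lower edge 22 mm up, 50 mm sticks out. With up to 65 mm out it stays in the level tube, its underside 4 mm above the tube's
- tray: low white tray, fixed, on the robot's right: 230x130 mm, 10 mm high, inside 220x120 mm, floor 5 mm thick. Origin: centre of its underside; x along its long side, z up

How it is judged (in metres and radians):
On the way, in this order (a step that is already met when the one before it is completed fails the run):
1. with the long tube tilted mouth down by 10 degrees or more, the muddler has slid so that 25 mm or more of it sticks out and 30 mm or more is still inside (angle between long_tube's own x axis and vertical above 1.74 rad and x of muddler in the frame of long_tube between 0.04 and 0.125 m and angle between the x axis of muddler and the x axis of long_tube, either way round below 0.4 rad and y of muddler in the frame of long_tube between -0.02 and 0.02 m), for 0.1 s.
2. the tube lies flat on the worktop, and the muddler, still 30 mm or more inside it, is gripped by its exposed end (angle between long_tube's own x axis and vertical between 1.4 and 1.74 rad and height (world z) of long_tube below 0.037 m and x of muddler in the frame of long_tube below 0.125 m and angle between the x axis of muddler and the x axis of long_tube, either way round below 0.4 rad and y of muddler in the frame of long_tube between -0.02 and 0.02 m and contact force between the fingers and muddler above 1 N), for 0.1 s.
At the end, for the whole second after the job is handed in: The muddler rests on the floor of the white tray, its centre within 35 mm of the tray's centre lengthways and 30 mm across, turned at most 20 degrees from lengthways (either way round). The long tube lies flat (within 10 degrees) at rest on the worktop, not on the tray (x of muddler in the frame of tray between -0.035 and 0.035 m and y of muddler in the frame of tray between -0.03 and 0.03 m and z of muddler in the frame of tray between 0.008 and 0.018 m and angle between the x axis of muddler and the x axis of tray, either way round below 0.35 rad and linear speed of each of muddler, long_tube below 0.02 m/s and angle between long_tube's own x axis and vertical between 1.4 and 1.74 rad and height (world z) of long_tube below 0.037 m and contact force between long_tube and tray below 0.1 N); the robot touches nothing.
It fails at once if the shorter tube is moved by more than 30 mm (distance of short_tube from where it was at the start of the episode above 0.03 m).
It also fails if it takes over 46 s, if anything falls off the work surface, if the arm or the gripper's body presses on something with over 40 N, if the wrist force passes 120 N, or if a joint passes its speed limit or range.

## Working session

There is one attempt and no reset: what is moved stays moved. The work goes in short steps, Python scripts to look and compute and a tool call to move; the robot and the scene stay as the last step left them, time stands still between calls to the robot, and variables do not carry over. Pictures are saved under pics/ and viewed, at most 10 in all, crops included, and the job is handed in when it is done.

Besides the shell and the picture viewer there is one more tool, called after "Request:" as name(argument=value, ...) on one line, values as JSON. move_arm: Moves the arm, as the interface text tells. Its arguments: {"type":"object","properties":{"plan":{"type":"array","items":{"type":"array"}},"force":{"type":"number"}},"required":["plan"]}

```bash
mkdir -p pics
cat > h.py <<'E'
import numpy as np, cv2
from cell import arm
def pts(p):
    z=p["z_map"]; K=p["camera_matrix"]; T=p["T"]
    v,u=np.mgrid[0:480,0:640]
    P=np.stack([(u-K[0,2])*z/K[0,0],(v-K[1,2])*z/K[1,1],z],-1)
    return P@T[:3,:3].T+T[:3,3]
def save(p,n): cv2.imwrite("pics/"+n+".png",cv2.cvtColor(p["image"],cv2.COLOR_RGB2BGR))
E
python3 - <<'E'
from h import *
s=arm.get_state(); print(s["tool_pos"],s["tool_rot"],s["force"],s["finger_gap"])
for c in("top","scene"):
    p=arm.get_image(c); save(p,c+"0"); W=pts(p)
    print(c,p["T"][:3,3])
    for n in("long_tube","short_tube","tray","muddler"):
        for r in arm.find_in(p,n)[:2]: print(n,r)
        for r in arm.tip_of(p,n)[:2]:
            i,j=map(int,r["pixel"]); print("  tip",r,W[i,j].round())
E
```

```text
[ 144.18580937 -607.91923913  230.72766325] [-5.49478818e-04  9.93231691e-01  1.16148641e-01 -1.36535783e-05] [-0.04662684 -0.0115955   0.16541145] 85.53986603893993
top [ 408.46532376  -25.39975299 1086.27594109]
long_tube {'rect': [171.6, 201.0, 80.8, 31.4], 'score': 0.94}
  tip {'pixel': [216.7, 212.3], 'score': 0.63} [548. 210.  34.]
short_tube {'rect': [191.1, 296.5, 54.5, 25.9], 'score': 0.69}
  tip {'pixel': [307.9, 219.5], 'score': 0.91} [348. 186.  31.]
tray {'rect': [360.7, 205.4, 114.8, 84.6], 'score': 0.83}
  tip {'pixel': [245.6, 415.7], 'score': 0.95} [ 500. -247.    6.]
muddler {'rect': [172.2, 202.4, 79.7, 29.0], 'score': 0.47}
scene [-178.96150768  364.38392287  828.9402534 ]
long_tube {'rect': [187.5, 248.9, 72.7, 52.0], 'score': 0.68}
long_tube {'rect': [239.0, 320.8, 57.2, 38.2], 'score': 0.41}
  tip {'pixel': [277.1, 221.6], 'score': 0.91} [525. 220.  31.]
  tip {'pixel': [342.1, 269.2], 'score': 0.21} [322. 198.  27.]
short_tube {'rect': [240.4, 319.0, 58.3, 39.8], 'score': 0.68}
  tip {'pixel': [339.8, 269.5], 'score': 0.7} [325. 196.  31.]
tray {'rect': [353.5, 207.5, 26.4, 28.1], 'score': 0.94}
```

Run:
```python
from h import *
p=arm.get_image("top"); W=pts(p)
for n,(r0,r1,c0,c1) in dict(long=(190,245,160,265),short=(285,335,180,260)).items():
    m=np.zeros((480,640),bool); m[r0:r1,c0:c1]=1
    m&=(W[...,2]>22)&(W[...,2]<50)
    q=W[m][:,:2].astype(np.float32); print(n,cv2.minAreaRect(q),cv2.boxPoints(cv2.minAreaRect(q)).round(),np.median(W[m][:,2]))
m=np.zeros((480,640),bool); m[195:300,350:485]=1
m&=(W[...,2]>4.)&(W[...,2]<25)
q=W[m][:,:2].astype(np.float32); print("tray",cv2.minAreaRect(q),cv2.boxPoints(cv2.minAreaRect(q)).round())
a=p["image"][180:340,150:490]; cv2.imwrite("pics/crop.png",cv2.cvtColor(cv2.resize(a,None,fx=2.3,fy=2.3),cv2.COLOR_RGB2BGR))
```

```text
long ((548.64404296875, 213.61224365234375), (36.0439567565918, 170.2638397216797), 11.927279472351074) [[513. 293.]
 [549. 127.]
 [584. 134.]
 [549. 301.]] 34.72785737642482
short ((342.85064697265625, 191.6443634033203), (110.24394989013672, 35.096309661865234), 84.96167755126953) [[321. 138.]
 [355. 135.]
 [365. 245.]
 [330. 248.]] 34.49005440443193
tray ((496.6175231933594, -253.8521270751953), (238.41026306152344, 309.85418701171875), 1.6237444877624512) [[ 373. -102.]
 [ 382. -412.]
 [ 620. -405.]
 [ 611.  -96.]]
```

View pics/scene0.png

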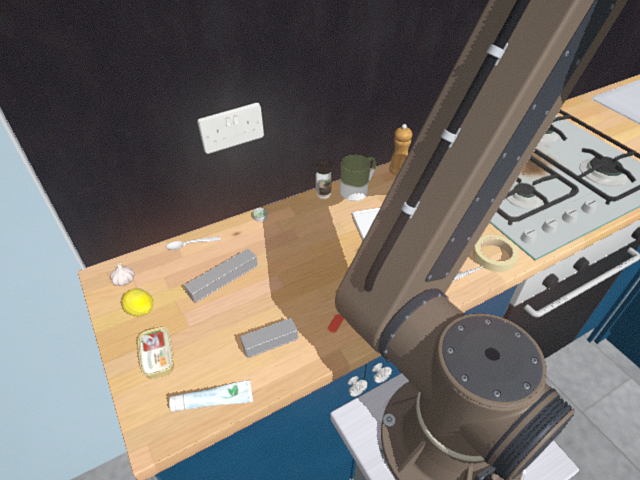

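View pics/crop.png

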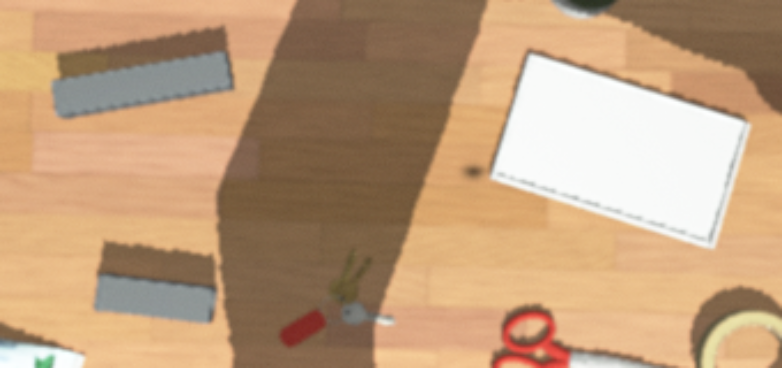

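Request:
move_arm(plan=[[1,[0.038,0.038,0],0],[1,[0.038,0.038,0],0],[1,[0.038,0.038,0],0],[1,[0.038,0.038,0],0],[1,[0.038,0.038,0],0],[1,[0.038,0.038,0],0],[1,[0.038,0.038,0],0],[1,[0.038,0.038,0],0],[1,[0.038,0.038,0],0],[1,[0.038,0.038,0],0],[1,[0.038,0.038,0],0],[1,[0.038,0.037,0],0]], force=20)

```text
clock: 2.15
tool_pos: [570.2, -182.6, 231.5]
tool_rot: [0.0, 0.993, 0.116, 0.0]
force: [0.5, -1.8, -0.2]
finger_gap: 85.5
grasp_force: 0.0
```

Request:
move_arm(plan=[[1,[-0.005,0.035,0],0.13],[1,[-0.005,0.035,0],0.13],[1,[-0.005,0.035,0],0.13],[1,[-0.005,0.035,0],0.13],[1,[-0.005,0.035,0],0.13],[1,[-0.005,0.035,0],0.13],[1,[-0.005,0.035,0],0.13],[1,[-0.005,0.035,0],0.13],[1,[-0.005,0.035,0],0.13],[1,[-0.005,0.035,0],0.13],[1,[-0.005,0.035,0],0.13],[1,[-0.005,0.035,0],0.12]])

```text
clock: 3.35
tool_pos: [508.6, 237.1, 231.5]
tool_rot: [0.0, 0.626, 0.78, 0.0]
force: [0.5, -0.7, -0.3]
finger_gap: 85.5
grasp_force: 0.0
```

Request:
move_arm(plan=[[1,[0,0,0],0]])

```text
clock: 3.45
tool_pos: [508.2, 238.8, 231.3]
tool_rot: [-0.0, 0.626, 0.78, 0.0]
force: [0.2, -0.3, 0.1]
finger_gap: 85.2
grasp_force: 0.0
```

Request:
move_arm(plan=[[1,[0.01,0.01,-0.02],0],[1,[0.01,0.01,-0.04],0],[1,[0.009,0.01,-0.04],0],[1,[0,0,-0.04],0],[1,[0,0,-0.04],0],[1,[0,0,-0.03],0],[1,[0,0,-0.018],0],[1,[0,0,0],0]])

```text
clock: 4.25
tool_pos: [537.0, 264.7, 1.0]
tool_rot: [-0.001, 0.629, 0.778, -0.002]
force: [-0.0, 0.4, 0.2]
finger_gap: 85.5
grasp_force: 0.0
```

Run:
```python
from h import *
p=arm.get_image("top"); W=pts(p)
a=p["image"][150:300,130:290]; cv2.imwrite("pics/c2.png",cv2.cvtColor(cv2.resize(a,None,fx=4,fy=4),cv2.COLOR_RGB2BGR))
```

```text
(no output)
```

View pics/c2.png

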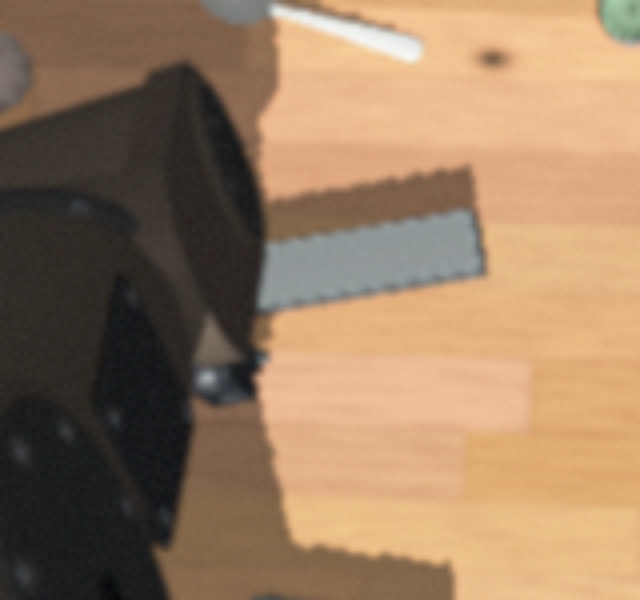

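Request:
move_arm(plan=[[-1,[0,0,0.001],0],[-1,[0,0,0],0],[-1,[0,0,0],0],[-1,[0,0,0],0],[-1,[0,0,0],0],[-1,[0,0,0],0],[-1,[0,0,0],0],[-1,[0,0,0],0]], force=20)

```text
clock: 5.1
tool_pos: [538.2, 265.7, 5.4]
tool_rot: [0.0, 0.628, 0.778, 0.001]
force: [-1.3, -1.4, 6.4]
finger_gap: 34.2
grasp_force: 19.3
```

Request:
move_arm(plan=[[-1,[0,0,0.01],0],[-1,[0,0,0.01],0],[-1,[0,0,0.01],0],[-1,[0,0,0.01],0],[-1,[0,0,0.0],0],[-1,[0,0,0.0],0]], force=20)

```text
clock: 5.7
tool_pos: [538.0, 265.7, 44.6]
tool_rot: [0.0, 0.628, 0.778, 0.0]
force: [1.0, 0.3, -1.3]
finger_gap: 33.8
grasp_force: 20.6
```

```bash
cat >> h.py <<'E'
def tilt(verbose=True):
    # profile of the tube's top along its axis, from the top camera
    p=arm.get_image("top"); W=pts(p); s=arm.get_state(); t=s["tool_pos"][:2]
    a=2*np.arctan2(s["tool_rot"][2],s["tool_rot"][1]); d=-np.array([np.cos(a),np.sin(a)])
    q=W[...,:2]-t; l=q@d; w=q@np.array([-d[1],d[0]])
    m=(abs(w)<12)&(W[...,2]>3)&(W[...,2]<150)
    for x in range(40,260,10):
        k=m&(abs(l-x)<5)
        if k.sum()>4: print(x,np.median(W[k][:,2]).round(1),end=" | ")
    print(); print(s["clock"],s["tool_pos"].round(1),s["finger_gap"],s["grasp_force"],s["force"].round(1)); return p
E
python3 -c "
from h import *
tilt()"
```

```text
40 73.3 | 50 73.9 | 60 73.7 | 70 73.4 | 80 73.2 | 90 73.5 | 100 72.9 | 110 73.1 | 120 73.4 | 130 73.3 | 140 63.1 | 150 3.7 | 160 3.6 | 170 3.7 | 180 4.1 | 190 3.7 | 200 3.5 | 210 3.9 | 230 3.8 | 240 4.3 | 250 3.6 | 
5.75 [537.8 265.6  44.2] 33.50507812733169 20.592415183782578 [ 0.3 -0.  -2.3]
```

Request:
move_arm(plan=[[-0.3,[0,0,0],0],[-0.27,[0,0,0],0],[-0.25,[0,0,0],0]])

```text
clock: 6.05
tool_pos: [537.8, 265.6, 44.0]
tool_rot: [-0.0, 0.628, 0.778, -0.0]
force: [-0.1, 0.1, -1.8]
finger_gap: 33.7
grasp_force: 20.6
```

Request:
move_arm(plan=[[-0.24,[0,0,0],0],[-0.23,[0,0,0],0]])

```text
clock: 6.25
tool_pos: [537.9, 265.6, 44.2]
tool_rot: [-0.0, 0.628, 0.778, -0.0]
force: [-0.4, 0.0, -0.9]
finger_gap: 33.7
grasp_force: 20.6
```

```bash
python3 -c "
from h import *
tilt()"
```

```text
40 72.9 | 50 72.9 | 60 73.2 | 70 72.3 | 80 73.5 | 90 72.8 | 100 73.1 | 110 72.4 | 120 72.3 | 130 72.6 | 140 52.2 | 150 4.4 | 160 3.9 | 180 4.5 | 190 3.9 | 200 3.5 | 210 4.9 | 220 3.2 | 230 3.3 | 240 4.7 | 250 3.3 | 
6.3 [537.9 265.6  44.3] 33.89654979608157 20.593531653285027 [-0.  -0.2 -2.6]
```

Request:
move_arm(plan=[[-0.22,[0,0,0],0],[-0.22,[0,0,0],0]])

```text
clock: 6.5
tool_pos: [538.0, 265.7, 44.3]
tool_rot: [0.0, 0.628, 0.778, 0.0]
force: [-0.6, -0.5, -2.1]
finger_gap: 33.3
grasp_force: 20.6
```

Request:
move_arm(plan=[[-0.21,[0,0,0],0],[-0.21,[0,0,0],0]])

```text
clock: 6.7
tool_pos: [538.0, 265.6, 44.3]
tool_rot: [0.0, 0.628, 0.778, 0.0]
force: [-0.4, 0.3, -2.0]
finger_gap: 33.9
grasp_force: 14.6
```

Request:
move_arm(plan=[[-0.205,[0,0,0],0],[-0.205,[0,0,0],0]])

```text
clock: 6.9
tool_pos: [538.0, 265.6, 44.4]
tool_rot: [0.0, 0.628, 0.778, 0.0]
force: [-0.5, 0.3, -0.6]
finger_gap: 34.1
grasp_force: 2.6
```

```bash
python3 -c "
from h import *
tilt()"
```

```text
40 60.0 | 50 58.0 | 60 55.5 | 70 51.6 | 80 49.2 | 90 46.9 | 100 43.8 | 110 41.1 | 120 38.4 | 130 35.3 | 140 4.3 | 150 3.9 | 160 4.1 | 170 3.9 | 180 3.2 | 190 5.1 | 200 4.0 | 210 3.5 | 220 3.6 | 230 3.9 | 240 3.6 | 250 4.1 | 
6.95 [538.  265.6  44.4] 34.00917845710479 2.5678208470344543 [-0.5 -0.2 -0.5]
```

Request:
move_arm(plan=[[-0.205,[0,0,0.005],0],[-0.205,[0,0,0.005],0],[-0.205,[0,0,0.005],0],[-0.205,[0,0,0.005],0],[-0.205,[0,0,0.005],0],[-0.205,[0,0,0.005],0],[-0.205,[0,0,0],0],[-0.205,[0,0,0],0]])

```text
clock: 7.75
tool_pos: [538.0, 265.7, 74.5]
tool_rot: [0.0, 0.628, 0.778, 0.0]
force: [0.4, 1.0, 0.3]
finger_gap: 33.6
grasp_force: 2.6
```

```bash
python3 -c "
from h import *
tilt()"
```

```text
40 78.9 | 50 72.5 | 60 66.2 | 70 61.4 | 80 56.3 | 90 50.4 | 100 44.9 | 110 39.1 | 120 34.1 | 130 18.3 | 140 3.7 | 150 4.1 | 160 4.0 | 180 4.1 | 190 4.9 | 200 3.6 | 210 3.7 | 220 4.4 | 230 3.7 | 240 4.7 | 250 4.0 | 
7.8 [538.  265.7  74.3] 34.13636680263711 2.615646254271269 [-0.1  1.2  0.7]
```

Request:
move_arm(plan=[[-0.5,[0,0,0],0],[-0.8,[0,0,0],0],[-0.8,[0,0,0.003],0],[-0.8,[0,0,0.004],0],[-0.8,[0,0,0.004],0],[-0.8,[0,0,0.004],0],[-0.8,[0,0,0.004],0],[-0.8,[0,0,0.003],0],[-0.8,[0,0,0],0],[-0.8,[0,0,0],0],[-0.8,[0,0,0],0]], force=50)

```text
clock: 8.9
tool_pos: [537.9, 265.6, 96.2]
tool_rot: [-0.0, 0.628, 0.778, -0.0]
force: [-0.7, 0.4, -1.6]
finger_gap: 33.1
grasp_force: 50.8
```

Run:
```python
from h import *
p=tilt()
a=p["image"][170:290,180:340]; cv2.imwrite("pics/c3.png",cv2.cvtColor(cv2.resize(a,None,fx=4,fy=4),cv2.COLOR_RGB2BGR))
```

```text
40 99.8 | 50 94.7 | 60 88.2 | 70 84.1 | 80 78.2 | 90 72.1 | 100 67.0 | 110 60.8 | 120 55.2 | 130 36.3 | 140 30.4 | 150 24.4 | 160 20.5 | 170 4.2 | 180 3.6 | 190 3.8 | 200 4.0 | 210 4.1 | 220 4.4 | 240 3.7 | 250 3.8 | 
8.95 [537.9 265.6  96.2] 33.13435886059774 50.80462574958801 [-0.2  0.4 -1.5]
```

View pics/c3.png

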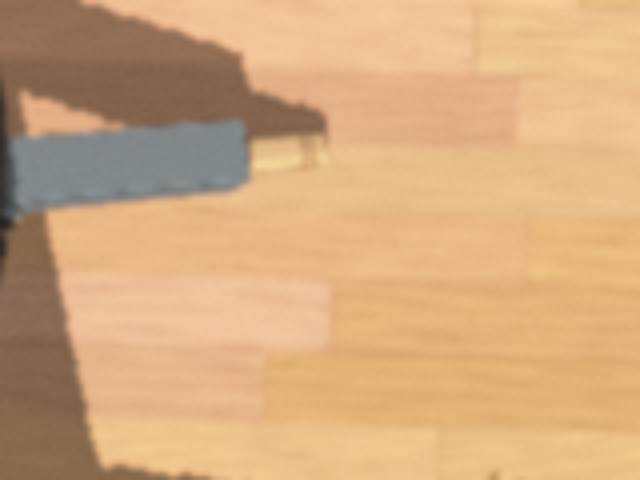

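Run:
```python
from h import *
p=arm.get_image("scene"); W=pts(p); save(p,"scene1")
m=(W[...,2]>8)&(W[...,2]<120)&(W[...,1]>100)&(W[...,0]>250)&(W[...,0]<800)
n,l,st,c=cv2.connectedComponentsWithStats(m.astype(np.uint8))
for i in range(1,n):
    if st[i,4]>30: q=W[l==i]; print(st[i],q.min(0).round(),q.max(0).round())
```

```text
[   0  207  166   88 6346] [726. 288.   8.] [745. 655. 120.]
[173 258  15  15 105] [510. 287. 101.] [546. 306. 120.]
[111 263  24  23 378] [624. 385.  11.] [665. 433.  52.]
[122 288  31  28 694] [513. 369.  15.] [569. 429.  63.]
[ 138  327   36   51 1508] [363. 364.   8.] [473. 435.  28.]
[ 170  383   71   28 1105] [250. 287.   8.] [307. 410.  34.]
```

View pics/scene1.png

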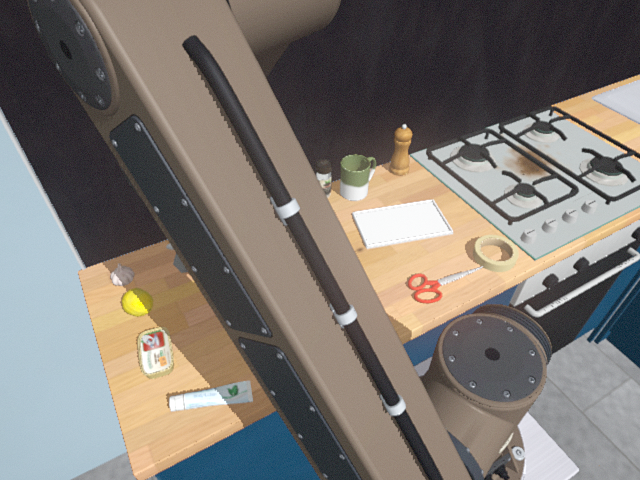

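Request:
move_arm(plan=[[-0.206,[0,0,0],0],[-0.206,[-0.001,0.005,-0.005],0],[-0.206,[-0.001,0.005,-0.006],0],[-0.206,[-0.001,0.005,-0.007],0],[-0.206,[-0.001,0.005,-0.007],0],[-0.206,[0,0,0],0]], force=20)

```text
clock: 9.6
tool_pos: [533.2, 286.2, 70.0]
tool_rot: [-0.0, 0.628, 0.778, -0.001]
force: [0.7, 0.7, -1.3]
finger_gap: 33.7
grasp_force: 4.4
```

```bash
python3 -c "
from h import *
tilt()"
```

```text
40 77.7 | 50 73.7 | 60 68.7 | 70 64.5 | 80 60.4 | 90 56.2 | 100 51.4 | 110 47.2 | 120 43.3 | 130 37.3 | 140 29.7 | 150 26.6 | 160 23.4 | 170 20.7 | 180 17.1 | 190 3.4 | 200 3.5 | 210 4.0 | 220 4.4 | 230 4.0 | 240 3.5 | 250 4.3 | 
9.65 [533.5 286.   70.6] 33.96370757860393 4.375199340283871 [ 0.6  0.3 -1.7]
```

Request:
move_arm(plan=[[-0.206,[-0.001,0.004,-0.007],0],[-0.206,[-0.001,0.004,-0.007],0],[-0.206,[-0.001,0.004,-0.007],0],[-0.206,[-0.001,0.004,-0.007],0],[-0.206,[-0.001,0.003,-0.007],0],[-0.206,[-0.001,0.003,-0.007],0],[-0.206,[0,0.002,-0.007],0],[-0.206,[0,0.002,-0.007],0],[-0.206,[0,0,-0.005],0],[-0.206,[0,0,0],0]])

```text
clock: 10.65
tool_pos: [527.8, 311.6, 9.7]
tool_rot: [-0.0, 0.628, 0.778, -0.0]
force: [-0.5, -0.8, -1.0]
finger_gap: 33.8
grasp_force: 4.4
```

```bash
python3 -c "
from h import *
tilt()"
```

```text
40 35.1 | 50 34.8 | 60 35.0 | 70 35.4 | 80 35.1 | 90 35.2 | 100 35.2 | 110 35.0 | 120 34.8 | 130 35.4 | 140 25.4 | 150 21.9 | 160 23.1 | 170 21.7 | 180 22.2 | 190 21.8 | 200 18.9 | 210 4.4 | 220 3.7 | 230 3.9 | 240 4.7 | 250 3.8 | 
10.7 [527.9 311.6  10. ] 33.920055096262 4.379892982542515 [-0.1 -0.4 -1.6]
```

Request:
move_arm(plan=[[-0.1,[0,0,0],0],[0.3,[0,0,0],0],[0.6,[0,0,0],0],[0.6,[0,0,0.02],0],[0.6,[0,0,0.03],0],[0.6,[0,0,0.03],0],[0.6,[0.015,0.01,0.03],0],[0.6,[0.01,-0.04,0],0],[0.6,[0.01,-0.04,0],0],[0.6,[0.01,-0.04,0],0],[0.6,[0,-0.04,0],0],[0.6,[-0.008,-0.018,0],0]])

```text
clock: 11.9
tool_pos: [565.5, 140.7, 120.5]
tool_rot: [0.0, 0.629, 0.777, 0.0]
force: [0.2, 0.8, -0.2]
finger_gap: 68.3
grasp_force: 0.0
```

Run:
```python
from h import *
p=arm.get_image("top"); W=pts(p); s=arm.get_state(); print(s["clock"],s["tool_pos"],s["finger_gap"])
z=W[...,2]
for nm,lo,hi in(("tube",28,45),("mud",12,27)):
    m=(z>lo)&(z<hi)&(W[...,0]>500)&(W[...,0]<620)&(W[...,1]>90)&(W[...,1]<365)
    n,l,st,c=cv2.connectedComponentsWithStats(m.astype(np.uint8))
    for i in range(1,n):
        if st[i,4]>25: print(nm,st[i,4],cv2.minAreaRect(W[l==i][:,:2].astype(np.float32)),np.median(z[l==i]))
a=p["image"][170:290,130:290]; cv2.imwrite("pics/c4.png",cv2.cvtColor(cv2.resize(a,None,fx=4,fy=4),cv2.COLOR_RGB2BGR))
# tray
hsv=cv2.cvtColor(p["image"],cv2.COLOR_RGB2HSV); t=((hsv[...,1]<40)&(hsv[...,2]>180)&(z<25)).astype(np.uint8)
t[:, :330]=0; t[:190]=0; t[310:]=0
n,l,st,c=cv2.connectedComponentsWithStats(t); i=1+np.argmax(st[1:,4]); print("tray",st[i],cv2.minAreaRect(W[l==i][:,:2].astype(np.float32)),cv2.boxPoints(cv2.minAreaRect(W[l==i][:,:2].astype(np.float32))).round())
```

```text
11.95 [563.94011094 139.59441577 120.38005334] 68.38158117439308
tray [ 525  199  105   89 6200] ((515.826171875, -613.2913208007812), (241.3800048828125, 195.70071411132812), 89.87207794189453) [[ 418. -734.]
 [ 613. -734.]
 [ 614. -493.]
 [ 418. -492.]]
```

View pics/c4.png

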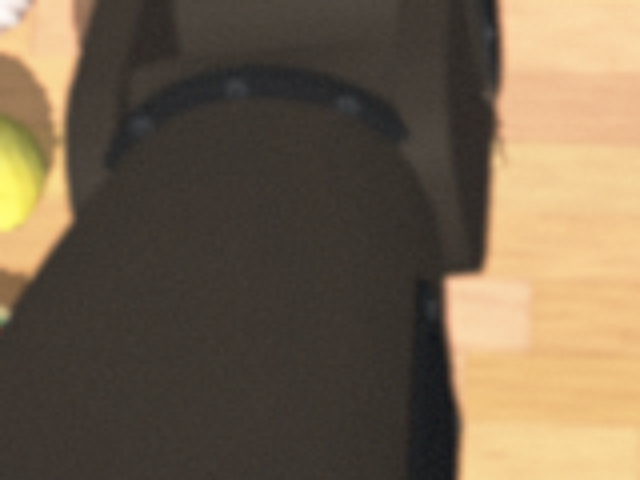

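Request:
move_arm(plan=[[0.4,[0,0.001,-0.03],0],[0.3,[0,0,-0.03],0],[0.3,[0,0,-0.03],0],[0.3,[0,0,-0.02],0],[0.3,[0,0,-0.008],0],[0.3,[0,0,0],0],[-0.3,[0,0,0],0],[-0.8,[0,0,0],0],[-1,[0,0,0],0],[-1,[0,0,0],0],[-1,[0,0,0],0],[-1,[0,0,0],0]], force=30)

```text
clock: 13.15
tool_pos: [565.4, 144.7, 3.2]
tool_rot: [0.001, 0.628, 0.778, 0.001]
force: [-0.6, 0.0, 7.4]
finger_gap: 17.4
grasp_force: 33.5
```

Run:
```python
from h import *
p=arm.get_image("top"); W=pts(p); z=W[...,2]
s=arm.get_state(); print(s["clock"],s["tool_pos"],s["finger_gap"],s["grasp_force"])
hsv=cv2.cvtColor(p["image"],cv2.COLOR_RGB2HSV); t=((hsv[...,1]<40)&(hsv[...,2]>170)).astype(np.uint8)
t[:, :350]=0; t[:,485:]=0; t[:190]=0; t[310:]=0
n,l,st,c=cv2.connectedComponentsWithStats(t); i=1+np.argmax(st[1:,4]); r=cv2.minAreaRect(W[l==i][:,:2].astype(np.float32)); print("tray",st[i],r,cv2.boxPoints(r).round())
```

```text
13.2 [565.44227014 144.72630476   3.22029131] 17.110475923586584 33.46105098724365
tray [ 363  203  113   85 5919] ((501.1767578125, -206.239501953125), (360.7950744628906, 187.1380615234375), 89.72795867919922) [[ 407. -386.]
 [ 594. -387.]
 [ 596.  -26.]
 [ 408.  -25.]]
```

Request:
move_arm(plan=[[-1,[0,0,0.002],0],[-1,[0.001,-0.005,0.001],0],[-1,[0.002,-0.01,0],0],[-1,[0.002,-0.01,0],0],[-1,[0.002,-0.01,0],0],[-1,[0.002,-0.01,0],0],[-1,[0.003,-0.012,0],0],[-1,[0.003,-0.012,0],0],[-1,[0.003,-0.012,0],0],[-1,[0.003,-0.012,0],0],[-1,[0.003,-0.012,0.01],0],[-1,[0.003,-0.012,0.03],0]])

```text
clock: 14.4
tool_pos: [591.0, 26.6, 44.3]
tool_rot: [-0.002, 0.628, 0.778, -0.001]
force: [-0.1, 1.1, -0.4]
finger_gap: 17.4
grasp_force: 32.4
```

Run:
```python
from h import *
p=arm.get_image("top"); W=pts(p); z=W[...,2]
s=arm.get_state(); print(s["clock"],s["tool_pos"],s["finger_gap"],s["grasp_force"])
hsv=cv2.cvtColor(p["image"],cv2.COLOR_RGB2HSV); t=((hsv[...,1]<40)&(hsv[...,2]>170)&(p["z_map"]>0)).astype(np.uint8)
t[:, :355]=0; t[:,480:]=0; t[:195]=0; t[300:]=0
t=cv2.morphologyEx(t,cv2.MORPH_OPEN,np.ones((5,5),np.uint8))
n,l,st,c=cv2.connectedComponentsWithStats(t); i=1+np.argmax(st[1:,4]); k=l==i
c_,_=cv2.findContours(k.astype(np.uint8),0,2); rp=cv2.boxPoints(cv2.minAreaRect(max(c_,key=len)))
K=p["camera_matrix"];T=p["T"]; d=np.c_[(rp[:,0]-K[0,2])/K[0,0],(rp[:,1]-K[1,2])/K[1,1],np.ones(4)]@T[:3,:3].T
B=T[:3,3]+d*((10-T[2,3])/d[:,2])[:,None]; print(rp,B.round(),B.mean(0),np.linalg.norm(np.diff(B,axis=0),axis=1))
m=(z>28)&(z<45)&(W[...,0]>480)&(W[...,0]<600)&(W[...,1]>120)&(W[...,1]<365); print("tube",m.sum(),cv2.minAreaRect(W[m][:,:2].astype(np.float32)) if m.any() else 0)
a=p["image"][160:300,150:490]; cv2.imwrite("pics/c5.png",cv2.cvtColor(cv2.resize(a,None,fx=2.3,fy=2.3),cv2.COLOR_RGB2BGR))
```

```text
14.45 [594.00147193  25.06687814  50.06597795] 17.198421354675304 32.530893087387085
[[361.6973  257.41623]
 [379.293   201.92218]
 [477.56003 233.08002]
 [459.96432 288.57407]] [[ 468. -126.   10.]
 [ 596. -163.   10.]
 [ 531. -389.   10.]
 [ 404. -350.   10.]] [ 499.40749876 -257.04434157   10.        ] [133.42586976 234.82947933 133.16537162]
tube 1002 ((542.1682739257812, 258.20849609375), (35.90195846557617, 170.1871795654297), 11.856639862060547)
```

View pics/c5.png

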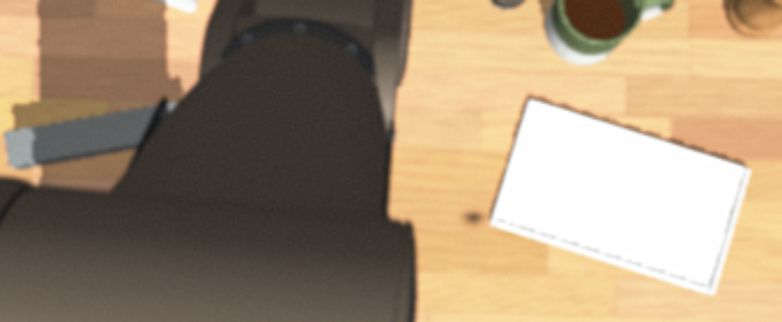

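Request:
move_arm(plan=[[-1,[0,0,0.03],0],[-1,[0,-0.01,0.02],0],[-1,[-0.01,-0.03,0],-0.05],[-1,[-0.012,-0.036,0],-0.055],[-1,[-0.012,-0.036,0],-0.055],[-1,[-0.012,-0.036,0],-0.055],[-1,[-0.012,-0.036,0],-0.055],[-1,[-0.012,-0.036,0],-0.055],[-1,[-0.012,-0.036,0],-0.055],[-1,[-0.012,-0.036,0],-0.055],[-1,[-0.012,-0.032,0],-0.054],[-1,[0,0,0],0]])

```text
clock: 15.65
tool_pos: [484.7, -300.2, 96.0]
tool_rot: [0.001, 0.8, 0.601, 0.0]
force: [-0.1, 0.8, -0.2]
finger_gap: 17.0
grasp_force: 32.5
```

Request:
move_arm(plan=[[-1,[-0.008,0,-0.02],0],[-1,[0,0,0],0],[-1,[0,0,0],0]])

```text
clock: 15.95
tool_pos: [478.2, -296.2, 75.8]
tool_rot: [-0.0, 0.798, 0.603, 0.0]
force: [0.1, 0.5, -0.4]
finger_gap: 17.0
grasp_force: 32.4
```

Run:
```python
from h import *
p=arm.get_image("scene"); save(p,"s6"); s=arm.get_state(); print(s["clock"],s["tool_pos"],s["tool_rot"],s["finger_gap"],s["grasp_force"])
W=pts(p); m=(W[...,2]>60)&(W[...,2]<130)&(W[...,0]>420)&(W[...,0]<560)&(W[...,1]>-360)&(W[...,1]<-120); 
n,l,st,c=cv2.connectedComponentsWithStats(m.astype(np.uint8))
for i in range(1,n):
    if st[i,4]>15: q=W[l==i]; print(st[i],q.min(0).round(),q.max(0).round())
a=p["image"][120:360,250:570]; cv2.imwrite("pics/c6.png",cv2.cvtColor(cv2.resize(a,None,fx=2.4,fy=2.4),cv2.COLOR_RGB2BGR))
```

```text
16.0 [ 478.50205539 -296.25142687   76.09743465] [3.50445072e-04 7.97757606e-01 6.02978160e-01 1.35667327e-04] 17.063038797693594 32.43346631526947
[404 180  33  26 365] [ 434. -319.   76.] [ 501. -244.  130.]
```

View pics/c6.png

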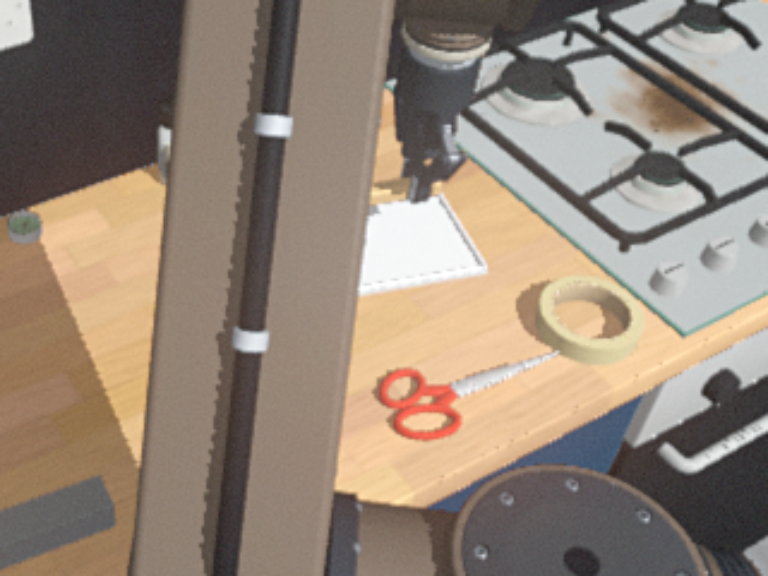

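Request:
move_arm(plan=[[-1,[0.008,-0.003,-0.02],0],[-1,[0,0,-0.02],0],[-1,[0,0,-0.015],0],[-1,[0,0,-0.008],0],[-1,[0,0,-0.004],0],[-1,[0,0,0],0]])

```text
clock: 16.6
tool_pos: [486.2, -299.3, 8.6]
tool_rot: [0.0, 0.798, 0.603, 0.0]
force: [0.6, 0.5, -0.1]
finger_gap: 17.4
grasp_force: 32.5
```

Request:
move_arm(plan=[[-0.5,[0,0,0],0],[-0.2,[0,0,0],0],[0,[0,0,0],0],[0,[0,0,0.02],0],[0,[0,0,0.04],0],[0,[0,0,0.04],0],[0,[0,-0.04,0.04],0],[0,[-0.02,-0.04,0.04],0],[0,[-0.03,-0.04,0.02],0],[0,[-0.03,-0.04,0],0],[0,[-0.03,-0.04,0],0],[0,[0,0,0],0]])

```text
clock: 17.8
tool_pos: [378.0, -489.3, 195.9]
tool_rot: [0.001, 0.799, 0.601, -0.0]
force: [0.2, 0.2, -0.6]
finger_gap: 42.8
grasp_force: 0.0
```

Run:
```python
from h import *
p=arm.get_image("top"); W=pts(p); z=W[...,2]; s=arm.get_state(); print(s["clock"],s["tool_pos"],s["force"])
m=(z>16)&(z<32)&(W[...,0]>400)&(W[...,0]<600)&(W[...,1]>-390)&(W[...,1]<-130)
n,l,st,c=cv2.connectedComponentsWithStats(m.astype(np.uint8))
for i in range(1,n):
    if st[i,4]>20: print(st[i],cv2.minAreaRect(W[l==i][:,:2].astype(np.float32)),np.median(z[l==i]))
for y0,y1,x0,x1 in((150,365,490,600),(120,260,310,380)):
    m=(z>28)&(z<45)&(W[...,0]>x0)&(W[...,0]<x1)&(W[...,1]>y0)&(W[...,1]<y1); print("tube",m.sum(),cv2.minAreaRect(W[m][:,:2].astype(np.float32)),z[m].std())
a=p["image"][160:340,150:490]; cv2.imwrite("pics/c7.png",cv2.cvtColor(cv2.resize(a,None,fx=2.3,fy=2.3),cv2.COLOR_RGB2BGR))
```

```text
17.85 [ 379.38947846 -487.20565611  195.69984205] [-0.1162857   0.22989646 -0.03029593]
[391 231  61  26 512] ((501.7051696777344, -257.10198974609375), (139.71311950683594, 18.94751739501953), 73.6936264038086) 23.612809875941934
tube 1211 ((542.0442504882812, 257.51806640625), (36.4450569152832, 169.47543334960938), 11.334136962890625) 2.076892374908017
tube 806 ((342.8276062011719, 191.3968505859375), (110.1657943725586, 35.390663146972656), 85.00971221923828) 1.9432347304630184
```

View pics/c7.png

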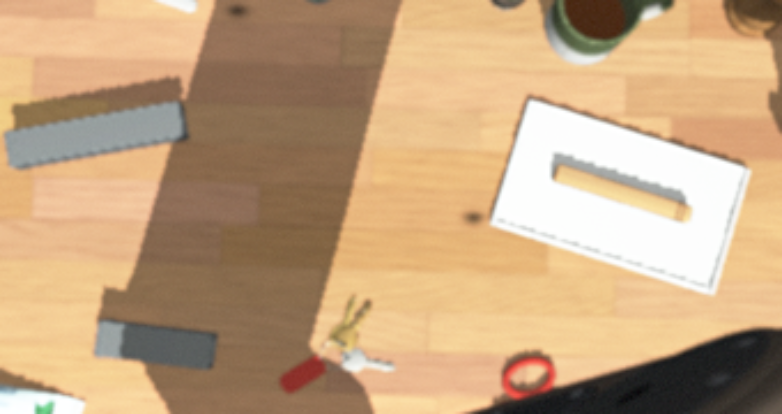

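The muddler lies flat and lengthways in the middle of the tray (crop pixels about 555–690, 160–220). The long tube is flat on the worktop and the short tube is where it was.

```bash
python3 -c "
from cell import arm
print(arm.hand_in())"
```

```text
the job is handed in; nothing more can be done
None
```

I handed the job in at about 18 s: the muddler lies lengthways within about 3 mm of the tray's centre, the long tube is flat on the worktop, and the shorter tube has not moved; the hand-in returned no verdict.

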